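Stow a slide tray in its leaning case and block the leftover gap

ROBOT

A 6-joint arm with a two-finger parallel gripper is mounted at the origin on the work surface. World frame = base frame: x ahead of the robot, y to its left, z up, the work surface at z = 0. Lengths are in m, angles in rad, forces in N, time in s.
With the tool pointing down it reaches from about 0.375 to 0.925 m from the base axis. Payload 5.7 kg.
Tool frame: the origin (TCP) lies midway between the tips of the shut fingers; the grasp point (between the pads) lies r.hold_point_z behind it (r.hold_point_z is the distance from the TCP to the grasp point, in m); z points along the fingers, y is the direction in which the jaws open and shut (so a half turn about z gives the same grasp; the last joint's range is limited). The gripper opens to 88 mm and grips with 3 to 60 N. Pads are 20 mm wide; open, the fingers measure 115 mm over their backs; the gripper's body (75 mm by 178 mm) begins 61 mm behind the grasp point.
Start: joints at [1.043, 0.359, 1.51, -0, 1.272, -0.115], TCP at [0.241, 0.55, 0.223] pointing down, gripper open.
Joint ranges: [-2.97, 2.97], [-1.01, 2.36], [0.21, 2.38], [-0.96, 4.11], [0.2, 2.71], [-2.98, 2.98]. Speed limits (rad/s): [2.39, 2.39, 3.14, 3.14, 3.14, 3.14].

INTERFACE

Orientations are given as a unit quaternion [x, y, z, w].
In Python, from station import r gives the robot as it stands.
- The arm moves only by the tool move_arm, never from a script. Its arguments are lists of equal length, an entry for each row: "delta_pos": the shift along the tool's x, y, z in cm, a list of three; "twist": the turn about the tool's z in rad. A call has 1 to 20 rows; each row is the pose to reach, as a shift and turn from the pose measured when the call began, along the tool's axes at that moment; what a row does not reach only later rows make up. A row lasts 1/12 s, in which the tool goes at most 41.7 mm and 7.16 degrees, less where a joint would pass 70% of its speed; a pose out of reach is approached as far as the arm can. A call with a gripper value outside its range is refused whole. "fingers" is the gripper command: -1 is fully open, 1 is shut, values between are in proportion, set as the call begins (left out, the last holds). The fingers move at their own pace and stop on an object; "force" is the grip in N (left out, the last holds). Time passes only in rows, so rows that repeat a pose let the fingers close. It gives the time, the measured TCP pose, the force and the opening at its end, in the units of the state.
- r.state(): the state, without advancing time (a new reading comes with each control period).
- r.camera(name): name is "side" or "top" or "wrist"; returns (picture, depth): 420x560x3 uint8, red, green, blue; 420x560 float32, m along the optical axis (not along the pixel's ray), 0 where there is no reading.
- r.camera_info(name): a dict with "camera_matrix" (3x3 intrinsics, pixels), "world_from_camera" (4x4, takes a point from camera to world coordinates); the wrist camera has in their place "mount" (4x4, takes a point from camera to tool coordinates, whose origin is the TCP and whose axes are the flange's). Camera axes: x right, y up, looking along -z (the intrinsics and any distortion apply to the point x, -y, -z); pixel columns grow to the right and rows downward; lengths in m; the calibration is good to about 2 mm. A picture is of the moment at which its call begins: read the wrist's pose just before it. camera_info takes no time and is no camera call.
- r.sign_off(): hands the job in, once; it reports no verdict.
Trained networks look in the newest picture that a camera, given by its name, has taken for a name from the list of things; names that differ only in an ending like _2 or _b are one class to them, and where a whole thing is asked for, a point or a joint stands for the part that bears it (a point fixed in the world has none). Each returns a list of dicts, best first, with "confidence" (0 to 1); they miss things now and then, are a little off and sometimes report something else, mostly with a low value. They report only what shows in the picture. A call takes as long as a camera call. They do not tell look-alikes from the thing itself.
- r.find_in(camera, target): "centre" ([x, y, z] in m, in world coordinates, good to about 4 mm: the middle of the surface that is visible of it).
The state is a dict: "clock": time; "joints": joint angles; "qvel": joint speeds; "joint_torque": joint torques, N m; "position": TCP position; "eef_rot": TCP orientation; "contact_force": force on the tool from outside, world axes, zero at the start; "torque": the same for the moment, N m; "gripper_width": finger opening in m.
Only numpy, scipy, OpenCV 4.12 (cv2) and the standard library are available. Lean on these libraries where they do the work, as an engineer would, in place of code of your own. Each camera call takes 0.05 s, during which the arm holds its last target. There are 200 camera calls.

TASK

Slide the tall white slide tray out of its bench stand and into the one empty narrow slot of the leaning grey case, fully home. Then push the cork block down to the floor of the wide gap at the end of the row, so that nothing can shift on the way. Leave the beaker, the bottle and the two dishes where they stand.

Things in the scene. Friction and masses are not known exactly. Their poses are not given: they have to be found in the camera images.
- tray_center (a point): Centre of the loose slide tray: white plastic slab 92 mm long (its x), 9 mm thick (its y), 130 mm tall (its z), glass slides on both faces, about 0.14 kg. It stands upright in the bench stand, its lower 36 mm inside the pocket, with about 1.5 mm of play on each face: lift it straight up. It may go into the case either way round.
- stand: Fixed aluminium bench stand, 116 x 60 mm foot, 42 mm tall, an open pocket in its middle with the tray in it (floor of the pocket 6 mm above the bench, 36 mm deep). Origin: centre of its underside; its x runs along the tray's length.
- case: Fixed grey case for slide trays, leaning 31.5 degrees away from the robot. Origin: centre of its inner floor, 36 mm above the bench. z: out of the open top along the slots (things go in along -z, down and back towards the robot); y: level, across the row; x: along the slots' length. Outside 108 (x) by 126.5 mm (y); 5 mm walls, 70 mm high above the inner floor.
- rack: Steel foot of the case, fixed. Origin: its underside's centre, under the case's origin. In the case above it four short white trays 9 mm thick are fixed, standing 76 mm above the inner floor (6 mm above the walls): one between the narrow slot and the -y wall, three (with dividers, 42 mm in all) between the narrow slot and the wide gap.
- slot_floor (a point): Centre of the floor of the empty narrow slot in the case: 98 mm long (case x), 12.5 mm wide (case y), 70 mm deep; the mouth flares to about 21 mm wide at 76 mm above this floor. Its axes are those of the case. The tray when home stands 60 mm out of the walls, its centre 65 mm above this floor along the case's z.
- gap_floor (a point): Centre of the floor of the wide gap at the +y end of the case: 98 mm long (case x), 48 mm wide (case y), 70 mm deep. Its axes are those of the case. The block when home stands 45 mm out of the walls, its centre 57.5 mm above this floor along the case's z.
- block_center (a point): Centre of the loose cork block, standing on the bench: 89 mm long (its x), 42 mm wide (its y), 115 mm tall (its z), about 0.12 kg, rigid. It goes in with its length along the slots, either way round.
- beaker_mid (a point): Glass beaker, bystander, 68 mm across, 95 mm tall; point half-way up its axis.
- bottle_mid (a point): Amber bottle, bystander, 60 mm across, 150 mm tall; point half-way up.
- dish_a_mid (a point): Low clear dish, bystander, 56 mm across, 14 mm tall; point half-way up.
- dish_b_mid (a point): Clear dish, bystander, 56 mm across, 28 mm tall; point half-way up.
Mind the look-alikes: they are no part of the job. Of the things that look like the part that bears tray_center, the smaller one is meant. Leave any red look-alike of the rack alone.

How it is judged:
On the way, in this order (a step that is already met when the one before it is completed fails the run):
1. the tall tray is fully home in the narrow slot (x of tray_center in the frame of case between -0.01 and 0.01 m and y of tray_center in the frame of case between -0.044 and -0.032 m and z of tray_center in the frame of case between 0.059 and 0.071 m and angle between the z axis of tray_center and the z axis of case, either way round below 0.12 rad), for 0.2 s.
2. the cork block is down on the floor of the wide gap (x of block_center in the frame of case between -0.01 and 0.01 m and y of block_center in the frame of case between 0.0283 and 0.0403 m and z of block_center in the frame of case between 0.0515 and 0.0635 m and angle between the z axis of block_center and the z axis of case, either way round below 0.12 rad), for 0.2 s.
At the end, for the whole second after the job is handed in: The tray stands in the narrow slot and the block in the wide gap, each with its centre within 6 mm of its fully-home height along the case's z, within 10 mm along and 6 mm across the slot, parallel to the case's z within 0.12 rad, and both at rest (under 0.02 m/s) (all of step 1 and all of step 2 and linear speed of each of tray, block below 0.02 m/s); the robot touches nothing.
It fails at once if the beaker is knocked away or over (moved more than 30 mm) (distance of beaker_mid from where it was at the start of the episode above 0.03 m).
It fails at once if the amber bottle is knocked away or over (moved more than 30 mm) (distance of bottle_mid from where it was at the start of the episode above 0.03 m).
It fails at once if the low dish is knocked away or over (moved more than 30 mm) (distance of dish_a_mid from where it was at the start of the episode above 0.03 m).
It fails at once if the taller dish is knocked away or over (moved more than 30 mm) (distance of dish_b_mid from where it was at the start of the episode above 0.03 m).
It also fails if it takes over 67 s, if anything falls off the work surface, if the arm or the gripper's body presses on something with over 40 N, if the wrist force passes 120 N, or if a joint passes its speed limit or range.

## Working session

There is one attempt and no reset: what is moved stays moved. The work goes in short steps, Python scripts to look and compute and a tool call to move; the robot and the scene stay as the last step left them, time stands still between calls to the robot, and variables do not carry over. Pictures are saved under pics/ and viewed, about 8 in all and at most 12, crops included, and the job is handed in when it is done.

Besides the shell and the picture viewer there is one more tool, called after "Request:" as name([rows], argument=value, ...), one row to a line, values as JSON. move_arm: Moves the arm, as the interface text tells. Its arguments: {"type":"object","properties":{"delta_pos":{"type":"array"},"twist":{"type":"array"},"fingers":{"type":"number"},"force":{"type":"number"}},"required":["delta_pos","twist"]}

```bash
mkdir -p pics; ls
cat > h.py <<'E'
import numpy as np, cv2
from station import r
from scipy.spatial.transform import Rotation as R
def cam(name):
    s=r.state(); p,d=r.camera(name); i=r.camera_info(name)
    K=np.array(i["camera_matrix"])
    if name=="wrist":
        T=np.eye(4);T[:3,:3]=R.from_quat(s["eef_rot"]).as_matrix();T[:3,3]=s["position"]
        W=T@np.array(i["mount"])
    else: W=np.array(i["world_from_camera"])
    return p,d,K,W
def pts(d,K,W):
    v,u=np.indices(d.shape)
    P=np.stack([(u-K[0,2])/K[0,0]*d,-(v-K[1,2])/K[1,1]*d,-d],-1)
    return P@W[:3,:3].T+W[:3,3]
def proj(X,K,W):
    c=(np.atleast_2d(X)-W[:3,3])@W[:3,:3]
    return np.stack([K[0,0]*c[:,0]/-c[:,2]+K[0,2],-K[1,1]*c[:,1]/-c[:,2]+K[1,2]],-1)
E
python3 - <<'E'
from h import *
np.set_printoptions(precision=4,suppress=True)
print({k:v for k,v in r.state().items()}, r.hold_point_z)
for n in ["side","top"]:
    p,d,K,W=cam(n); cv2.imwrite(f"pics/{n}0.png",p[:,:,::-1]); np.savez(f"{n}0.npz",p=p,d=d,K=K,W=W)
    print(n,W,K, list(r.camera_info(n)))
    for t in ["tray_center","stand","case","rack","block_center","beaker_mid","bottle_mid","dish_a_mid"]:
        print(t,[(np.round(x["centre"],3).tolist(),round(x["confidence"],2)) for x in r.find_in(n,t)])
print(r.camera_info("wrist"))
E
```

```text
pics
{'clock': 0.0, 'joints': array([ 1.0429,  0.3595,  1.5114,  0.    ,  1.2725, -0.1151]), 'qvel': array([ 0.0007, -0.0009, -0.0015, -0.0007,  0.0005,  0.0011]), 'joint_torque': array([ -0.0009, -51.538 , -27.0718,   0.0676,   0.0352,  -0.0001]), 'position': array([0.2403, 0.549 , 0.2218]), 'eef_rot': array([ 0.2049,  0.9788, -0.0009, -0.0003]), 'contact_force': array([ 0.193 , -0.7171, -0.726 ]), 'torque': array([ 0.02  , -0.0109, -0.0042]), 'gripper_width': 0.08790458171578051} 0.0187
side [[ 0.7227  0.5179 -0.4577  0.1185]
 [-0.6912  0.5418 -0.4782 -0.4089]
 [ 0.0003  0.662   0.7495  0.7681]
 [ 0.      0.      0.      1.    ]] [[461.5494   0.     277.429 ]
 [  0.     461.5494 207.6925]
 [  0.       0.       1.    ]] ['camera_matrix', 'world_from_camera']
tray_center [([0.563, 0.336, 0.119], 0.78), ([0.464, 0.215, 0.099], 0.57)]
stand [([0.464, 0.202, 0.008], 0.7), ([0.449, -0.01, 0.087], 0.24), ([0.65, -0.02, 0.012], 0.21)]
case [([0.286, -0.185, 0.086], 0.9), ([0.449, -0.01, 0.09], 0.8), ([0.465, 0.212, 0.099], 0.24)]
rack [([0.435, -0.01, 0.079], 0.84), ([0.279, -0.185, 0.078]
[... 572 characters left out ...]
.339, 0.152], 0.92)]
stand [([0.461, 0.202, 0.007], 0.92)]
case [([0.466, 0.013, 0.087], 0.92), ([0.304, -0.169, 0.091], 0.61)]
rack [([0.296, -0.165, 0.082], 0.91), ([0.464, 0.016, 0.083], 0.72)]
block_center [([0.471, -0.194, 0.114], 0.63)]
beaker_mid [([0.79, 0.133, 0.057], 0.66)]
bottle_mid [([0.748, -0.116, 0.104], 0.66)]
dish_a_mid [([0.649, -0.016, 0.009], 0.55)]
{'camera_matrix': array([[373.1004,   0.    , 283.2504],
       [  0.    , 373.1004, 208.2186],
       [  0.    ,   0.    ,   1.    ]]), 'mount': array([[-0.0006,  0.9684,  0.2494,  0.067 ],
       [ 1.    ,  0.0007, -0.    , -0.0006],
       [-0.0002,  0.2494, -0.9684, -0.1623],
       [ 0.    ,  0.    ,  0.    ,  1.    ]])}
```

View pics/side0.png

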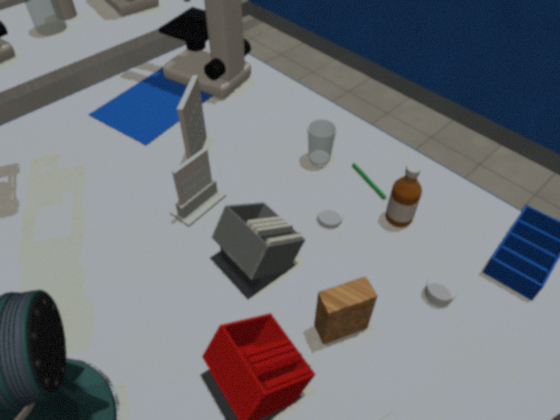

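View pics/top0.png

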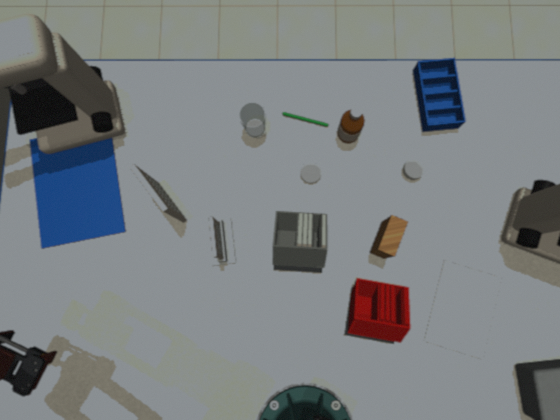

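The side view shows the small tray in its stand at px (195,180), with its larger look-alike at (193,115). The grey case is at (258,240) and the red look-alike at (258,370). The block is at (345,310), the beaker at (320,140) and the bottle at (403,200). The top view agrees: the case's wide gap is on its left (+y) and the slots run along x.

The tool can't tilt. I plan to grip the tray and block by their upper near corner, so each hangs at about 31.5° once the grip is loosened. Next I'll measure from the depth.

```bash
cat > m.py <<'E'
from h import *
np.set_printoptions(precision=4,suppress=True)
def cloud(n):
    f=np.load(n+"0.npz"); P=pts(f["d"],f["K"],f["W"]); return P[f["d"]>0],f["p"][f["d"]>0]
def box(P,c,h,zl,zh): return P[(abs(P[:,0]-c[0])<h[0])&(abs(P[:,1]-c[1])<h[1])&(P[:,2]>zl)&(P[:,2]<zh)]
for n in ["top","side"]:
    P,C=cloud(n)
    for nm,c,h,zl,zh in [("tray",(.465,.207),(.07,.04),.128,.15),("stand",(.465,.207),(.09,.06),.036,.046),("block",(.46,-.2),(.08,.06),.108,.125),("bench",(.5,.1),(.03,.03),-.02,.02)]:
        Q=box(P,c,h,zl,zh)
        if len(Q)<10: print(n,nm,len(Q));continue
        (cx,cy),(w,l),a=cv2.minAreaRect((Q[:,:2]*1000).astype(np.float32))
        print(n,nm,len(Q),"z",np.percentile(Q[:,2],[5,50,95]),"c",cx,cy,"wl",w,l,"a",a)
    Q=box(P,(.46,.01),(.12,.1),.04,.2)
    t=np.deg2rad(31.5)
    Rl=np.array([[np.cos(t),0,np.sin(t)],[0,1,0],[-np.sin(t),0,np.cos(t)]])
    from scipy.optimize import minimize
    # wall tops: points with case z 66..73
    best=None
    for yaw in np.deg2rad(np.arange(-12,12.1,.5)):
        Rc=R.from_euler("z",yaw).as_matrix()@Rl
        L=(Q-[.44,.0,.036])@Rc
        # y-direction histogram sharpness of neighbours/walls
        m=L[:,2]>.035
        s=np.histogram(L[m][:,1],bins=np.arange(-.1,.1,.001))[0]
        sc=(s.astype(float)**2).sum()
        if best is None or sc>best[0]: best=(sc,yaw,L)
    sc,yaw,L=best
    print(n,"case yaw",np.rad2deg(yaw))
    print(" zhist",[(round(b*1000),int(k)) for k,b in zip(*np.histogram(L[:,2],bins=np.arange(-.02,.12,.005)))])
E
python3 m.py
```

```text
top tray 178 z [0.1312 0.1357 0.1387] c 467.263671875 213.7417449951172 wl 90.07489013671875 9.528989791870117 a 7.078545570373535
top stand 123 z [0.0374 0.0416 0.0443] c 467.25238037109375 208.81646728515625 wl 102.5276107788086 19.34198570251465 a 1.4338997602462769
top block 697 z [0.1114 0.1145 0.1173] c 473.13104248046875 -201.106201171875 wl 42.06254196166992 89.0921630859375 a 67.21270751953125
top bench 433 z [-0.0032  0.0001  0.0032] c 500.91802978515625 104.10679626464844 wl 51.374229431152344 58.15703201293945 a 89.54332733154297
top case yaw -0.5
 zhist [(-20, 0), (-15, 0), (-10, 0), (-5, 5), (0, 51), (5, 63), (10, 67), (15, 57), (20, 69), (25, 68), (30, 69), (35, 68), (40, 89), (45, 100), (50, 106), (55, 118), (60, 103), (65, 108), (70, 322), (75, 444), (80, 447), (85, 6), (90, 0), (95, 0), (100, 0), (105, 0), (110, 0)]
side tray 239 z [0.1288 0.1345 0.137 ] c 466.3276062011719 209.4977569580078 wl 91.89057159423828 13.456239700317383 a 7.466188430786133
side stand 239 z [0.0368 0.0408 0.0448] c 466.79254150390625 206.423828125 wl 104.48822784423828 22.334890365600586 a 1.8526685237884521
side block 1311 z [0.1111 0.1142 0.1161] c 471.1646728515625 -204.5211181640625 wl 42.87446975708008 89.64502716064453 a 66.5549545288086
side bench 0
side case yaw -3.5
 zhist [(-20, 0), (-15, 0), (-10, 0), (-5, 25), (0, 153), (5, 152), (10, 165), (15, 164), (20, 182), (25, 185), (30, 195), (35, 212), (40, 236), (45, 250), (50, 261), (55, 278), (60, 281), (65, 364), (70, 520), (75, 451), (80, 507), (85, 0), (90, 0), (95, 0), (100, 0), (105, 0), (110, 0)]
```

```bash
cat > casefit.py <<'E'
from h import *
from scipy.optimize import least_squares
t=np.deg2rad(31.5)
Rl=np.array([[np.cos(t),0,np.sin(t)],[0,1,0],[-np.sin(t),0,np.cos(t)]])
def caseR(yaw): return R.from_euler("z",yaw).as_matrix()@Rl
B=[(-54,54,-63.25,63.25,-5,0),(-54,-49,-63.25,63.25,-5,70),(49,54,-63.25,63.25,-5,70),(-54,54,-63.25,-58.25,-5,70),(-54,54,58.25,63.25,-5,70),
   (-47,47,-57,-48,0,76)]+[(-47,47,-31.75+14*i+2.5,-31.75+14*i+11.5,0,76) for i in range(3)]+[(-49,49,-58.25,-44.25,0,68),(-49,49,-31.75,10.25,0,68)]
B=np.array(B)/1000
def sdf(L):
    c=(B[:,0::2]+B[:,1::2])/2; h=(B[:,1::2]-B[:,0::2])/2
    q=abs(L[:,None]-c)-h
    return (np.linalg.norm(np.maximum(q,0),axis=2)+np.minimum(q.max(2),0)).min(1)
def fit(P,x0=(.44,0,0,.036)):
    Q=P[(abs(P[:,0]-.46)<.1)&(abs(P[:,1]-.0)<.09)&(P[:,2]>.045)&(P[:,2]<.2)]
    f=lambda p:sdf((Q-[p[0],p[1],p[3]])@caseR(p[2]))
    best=min((least_squares(f,np.add(x0,(0,dy,dyaw,0)),loss="soft_l1",f_scale=.003) for dy in (-.015,0,.015) for dyaw in (-.1,.0,.1)),key=lambda s:s.cost)
    return best.x,np.median(abs(f(best.x))),len(Q),best.cost
if __name__=="__main__":
    np.set_printoptions(precision=4,suppress=True)
    A=[]
    for n in ["top","side"]:
        f=np.load(n+"0.npz"); P=pts(f["d"],f["K"],f["W"])[f["d"]>0]; A.append(P); print(n,*fit(P))
    print("both",*fit(np.vstack(A)))
    s=r.state(); Rm=R.from_quat(s["eef_rot"]).as_matrix(); print(Rm)
E
python3 casefit.py
```

```text
top [ 0.4527  0.0152 -0.058   0.0362] 0.0007419522402932408 2318 0.0013680393918690328
side [ 0.4515  0.0123 -0.0614  0.0356] 0.0005968059598454208 4501 0.0018342213753161304
both [ 0.452   0.0126 -0.0599  0.0359] 0.0007221468637872326 6819 0.003960404562488849
[[-0.916   0.4011 -0.    ]
 [ 0.4011  0.916  -0.0001]
 [-0.     -0.0001 -1.    ]]
```

Case fit is under 1 mm in both cameras: origin (0.452, 0.013), yaw -3.4°. The tray is at (0.467, 0.2115), yaw +7°. I'm moving above the tray's near top corner.

Request:
move_arm([
  [-31.5,-23.5,2.2],
  [-31.5,-23.5,2.2],
  [-31.5,-23.5,2.2],
  [-31.5,-23.5,2.2],
  [-31.5,-23.5,2.2],
  [-31.5,-23.5,2.2],
  [-31.5,-23.5,2.2],
  [-31.5,-23.5,2.2],
  [-31.5,-23.5,2.2],
  [-31.5,-23.5,2.2],
  [-31.5,-23.5,2.2],
  [-31.5,-23.5,2.2],
  [-31.5,-23.5,2.2],
  [-31.5,-23.5,2.2],
  [-31.5,-23.5,2.2],
], twist=[-0.54,-0.54,-0.54,-0.54,-0.54,-0.54,-0.54,-0.54,-0.54,-0.54,-0.54,-0.54,-0.54,-0.54,-0.54], fingers=-1)

```text
clock: 2.15
position: [0.4343, 0.2091, 0.2007]
eef_rot: [-0.064, 0.998, 0.0, -0.0]
contact_force: [-0.8, 0.7, -0.0]
gripper_width: 0.0876
```

Run:
```python
from h import *
np.set_printoptions(precision=4,suppress=True)
p,d,K,W=cam("wrist"); cv2.imwrite("pics/w1.png",p[:,:,::-1])
P=pts(d,K,W)[d>0]
Q=P[(abs(P[:,0]-.465)<.08)&(abs(P[:,1]-.21)<.04)&(P[:,2]>.125)&(P[:,2]<.145)]
(cx,cy),(w,l),a=cv2.minAreaRect((Q[:,:2]*1000).astype(np.float32)); print(len(Q),cx,cy,w,l,a,np.percentile(Q[:,2],[5,50,95]))
print("fitline",cv2.fitLine(Q[:,:2].astype(np.float32),cv2.DIST_L1,0,.01,.01).ravel(), Q[:,0].min(),Q[:,0].max())
s=r.state(); Rm=R.from_quat(s["eef_rot"]).as_matrix(); print(s["position"],Rm)
ax=np.array([np.cos(np.deg2rad(7.1)),np.sin(np.deg2rad(7.1))])
```

```text
1456 459.16571044921875 209.9475860595703 71.91532135009766 9.003169059753418 7.341282367706299 [0.1348 0.1363 0.1373]
fitline [0.9928 0.1199 0.4515 0.2093] 0.4234087778405653 0.49527800454115256
[0.4344 0.209  0.2007] [[-0.9917 -0.1288 -0.0001]
 [-0.1288  0.9917  0.0001]
 [ 0.0001  0.0001 -1.    ]]
```

View pics/w1.png

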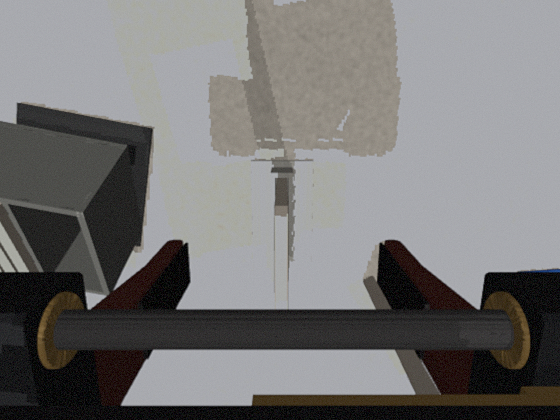

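The wrist view shows the tray's top edge at px (282,180–300), centred between the fingers. The alignment is good to about 2 mm, so I'm descending to grip.

Request:
move_arm([
  [-0.1,-0.2,3],
  [-0.1,-0.2,6],
  [-0.1,-0.2,8.5],
  [-0.1,-0.2,10.2],
  [-0.1,-0.2,10.2],
  [-0.1,-0.2,10.2],
], twist=[0,0,0,0,0,0])

```text
clock: 2.7
position: [0.4346, 0.2076, 0.0983]
eef_rot: [-0.065, 0.998, -0.0, -0.001]
contact_force: [-0.1, 1.0, -0.4]
gripper_width: 0.0877
```

Request:
move_arm([
  [0,0,0],
  [0,0,0],
  [0,0,0],
  [0,0,0],
  [0,0,0],
  [0,0,0],
  [0,0,0],
  [0,0,0],
], twist=[0,0,0,0,0,0,0,0], fingers=1, force=30)

```text
clock: 3.37
position: [0.4347, 0.2076, 0.0984]
eef_rot: [-0.065, 0.998, -0.0, -0.001]
contact_force: [0.6, -0.5, -0.5]
gripper_width: 0.0378
```

Request:
move_arm([
  [0,0,0],
  [0,0,0],
  [0,0,0],
  [0,0,0],
  [0,0,0],
  [0,0,0],
  [0,0,0],
  [0,0,0],
], twist=[0,0,0,0,0,0,0,0])

```text
clock: 4.03
position: [0.4346, 0.2076, 0.0983]
eef_rot: [-0.065, 0.998, -0.0, -0.001]
contact_force: [-0.3, 0.2, 0.1]
gripper_width: 0.0088
```

Request:
move_arm([
  [0,0,-1],
  [0,0,-2],
  [0,0,-3],
  [0,0,-4],
  [0,0,-5],
  [0,0,-7],
  [0,0,-9],
  [0,0,-11],
  [0,0,-13],
  [0,0,-13],
  [0,0,-13],
], twist=[0,0,0,0,0,0,0,0,0,0,0])

```text
clock: 4.95
position: [0.4356, 0.2079, 0.2292]
eef_rot: [-0.065, 0.998, 0.0, 0.0]
contact_force: [-1.1, -0.9, -1.8]
gripper_width: 0.0087
```

```bash
cat > obs.py <<'E'
from h import *
import sys
np.set_printoptions(precision=4,suppress=True)
# points of held thing in side/top views, expressed about the grasp point in the tool's plane (X=-tool x, Y=tool y, Z up)
def held(h=.006,save=None,lim=.125,front=.125):
    out=[]
    for n in ["side","top"]:
        p,d,K,W=cam(n); 
        if save: cv2.imwrite(f"pics/{save}_{n}.png",p[:,:,::-1])
        s=r.state(); Rm=R.from_quat(s["eef_rot"]).as_matrix(); g=np.array(s["position"])-Rm[:,2]*r.hold_point_z
        L=(pts(d,K,W)[d>0]-g)@Rm*[-1,1,-1]
        Q=L[(abs(L[:,1])<h)&(L[:,0]>-lim)&(L[:,0]<front)&(L[:,2]<.06)&(L[:,2]>-.16)]
        # keep points outside finger
        Q=Q[(abs(Q[:,0])>.016)|(Q[:,2]<-.024)]
        out.append(Q); 
        if len(Q)>20:
            (c,wl,a)=cv2.minAreaRect((Q[:,[0,2]]*1000).astype(np.float32)); print(n,len(Q),"c",np.round(c,1),"wl",np.round(wl,1),"a",round(a,1), "y",np.percentile(Q[:,1],[5,50,95]))
    return out
if __name__=="__main__": print(r.state()["gripper_width"],r.state()["position"]); held(*([float(sys.argv[1])] if len(sys.argv)>1 else []),save=sys.argv[2] if len(sys.argv)>2 else None)
E
python3 obs.py 0.012
```

```text
0.008705698734480207 [0.4356 0.2079 0.2292]
side 1579 c [ 33.  -56.2] wl [ 93.9 109.1] a 0.8 y [-0.0064 -0.0047 -0.0025]
top 97 c [ 69.4 -43.6] wl [130.   24.8] a 87.6 y [-0.0028 -0.0023 -0.0017]
```

Request:
move_arm([
  [0,0,0],
  [0,0,0],
  [0,0,0],
  [0,0,0],
  [0,0,0],
  [0,0,0],
], twist=[0,0,0,0,0,0], force=8)

```text
clock: 5.55
position: [0.434, 0.2074, 0.2272]
eef_rot: [-0.065, 0.998, -0.0, -0.002]
contact_force: [0.4, 0.2, -2.1]
gripper_width: 0.0091
```

```bash
python3 obs.py 0.012
```

```text
0.009116774590727052 [0.434  0.2074 0.2272]
side 1572 c [ 31.6 -57.7] wl [ 93.8 109.1] a 0.3 y [-0.0066 -0.0049 -0.0026]
top 96 c [ 67.3 -45.8] wl [130.6  23.9] a 89.5 y [-0.003  -0.0023 -0.0017]
```

Request:
move_arm([
  [0,0,0],
  [0,0,0],
  [0,0,0],
  [0,0,0],
  [0,0,0],
], twist=[0,0,0,0,0], force=4)

```text
clock: 6.07
position: [0.4341, 0.2074, 0.2273]
eef_rot: [-0.065, 0.998, -0.0, -0.002]
contact_force: [-0.3, 0.4, -1.3]
gripper_width: 0.0088
```

```bash
python3 obs.py 0.012
```

```text
0.008841232844754642 [0.4341 0.2074 0.2273]
side 1576 c [ 31.8 -59.3] wl [ 92.9 106.8] a 0.2 y [-0.0066 -0.0049 -0.0027]
top 96 c [ 67.3 -44.4] wl [128.3  23.8] a 89.7 y [-0.0029 -0.0024 -0.0018]
```

Request:
move_arm([
  [0,0,0],
  [0,0,0],
  [0,0,0],
  [0,0,0],
  [0,0,0],
], twist=[0,0,0,0,0], force=3)

```text
clock: 6.58
position: [0.4341, 0.2074, 0.2274]
eef_rot: [-0.065, 0.998, -0.0, -0.002]
contact_force: [-0.3, 0.5, -1.3]
gripper_width: 0.009
```

```bash
python3 obs.py 0.012
```

```text
0.008999205253644879 [0.4341 0.2074 0.2274]
side 1737 c [ 20.9 -60.6] wl [115.   94.3] a 80.7 y [-0.0066 -0.0049 -0.0018]
top 92 c [ 24. -50.] wl [129.1  92. ] a 80.1 y [-0.0028 -0.0021  0.0037]
```

At 3 N the tray turned about 10° and stuck on pad friction. I'll finish the pivot by dipping its lower far corner against the stand's pocket end wall. First I'm tightening the grip and going down close to it.

Request:
move_arm([
  [0,0,0],
  [0,0,0],
  [-0.7,0,0.5],
  [-1.4,0,1.5],
  [-1.4,0,3],
  [-1.4,0,4.5],
  [-1.4,0,6],
  [-1.4,0,7],
  [-1.4,0,7.5],
  [-1.4,0,7.5],
], twist=[0,0,0,0,0,0,0,0,0,0], force=10)

```text
clock: 7.52
position: [0.4472, 0.2089, 0.1508]
eef_rot: [-0.065, 0.998, -0.001, -0.003]
contact_force: [-0.2, 0.1, -1.0]
gripper_width: 0.009
```

```bash
python3 obs.py 0.012 dip; python3 -c "
import cv2,numpy as np
a=cv2.imread('pics/dip_side.png')[90:270,120:300];cv2.imwrite('pics/dipc.png',cv2.resize(a,None,fx=3,fy=3,interpolation=cv2.INTER_CUBIC))"
```

```text
0.008997653785708321 [0.4472 0.2089 0.1508]
side 1974 c [ 18.8 -82.2] wl [106.4 155.6] a 0.2 y [-0.0107 -0.0052  0.0058]
top 84 c [ 20.2 -97.5] wl [122.4 103.1] a 89.6 y [-0.0078 -0.0042  0.0024]
```

View pics/dipc.png

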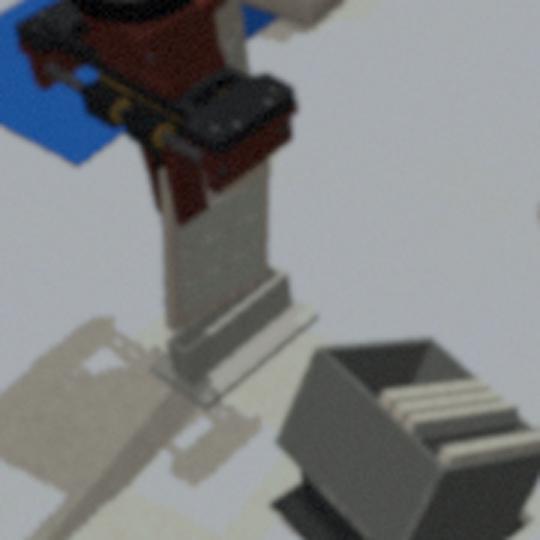

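Run:
```python
from h import *
np.set_printoptions(precision=3,suppress=True,linewidth=150)
c=np.array([.468,.2113,0]);a=np.deg2rad(7.2);Rz=R.from_euler("z",a).as_matrix()
A=[]
for n in ["top","side"]:
    f=np.load(n+"0.npz");A.append(pts(f["d"],f["K"],f["W"])[f["d"]>0])
p,d,K,W=cam("top");A.append(pts(d,K,W)[d>0]);p,d,K,W=cam("side");A.append(pts(d,K,W)[d>0])
for nm,P in zip(["top0","side0","top1","side1"],A):
    L=(P-c)@Rz*1000
    L=L[(abs(L[:,0])<65)&(abs(L[:,1])<16)&(L[:,2]<46)&(L[:,2]>-5)]
    for y0,y1 in [(-4,4),(-16,-6),(6,16)]:
        Q=L[(L[:,1]>=y0)&(L[:,1]<y1)]
        print(nm,(y0,y1),[(int(x),int(np.median(Q[(Q[:,0]>=x)&(Q[:,0]<x+4)][:,2])),int(np.max(Q[(Q[:,0]>=x)&(Q[:,0]<x+4)][:,2]))) for x in range(-62,64,4) if ((Q[:,0]>=x)&(Q[:,0]<x+4)).any()])
```

```text
top0 (-4, 4) [(-62, 0, 3), (-58, 3, 5), (-54, 21, 42), (-50, 41, 42), (-46, 42, 44), (-42, 43, 43), (-38, 40, 42), (-34, 41, 44), (-30, 38, 38), (-26, 35, 38), (-22, 39, 39), (-18, 42, 43), (-14, 41, 43), (-10, 38, 38), (-6, 39, 40), (-2, 34, 34), (2, 42, 43), (6, 42, 42), (10, 43, 43), (14, 42, 45), (18, 38, 38), (22, 37, 38), (26, 41, 42), (30, 44, 45), (34, 41, 42), (38, 38, 40), (42, 31, 31), (46, 42, 42), (50, 42, 42), (58, 2, 3), (62, 1, 3)]
top0 (-16, -6) [(-62, 0, 3), (-58, 5, 8), (-54, 6, 37), (-50, 7, 35), (-46, 10, 37), (-42, 11, 44), (-38, 7, 40), (-34, 7, 41), (-30, 5, 39), (-26, 7, 36), (-22, 7, 44), (-18, 14, 40), (-14, 6, 43), (-10, 9, 44), (-6, 6, 41), (-2, 6, 35), (2, 7, 37), (6, 6, 42), (10, 7, 43), (14, 7, 41), (18, 5, 39), (22, 7, 35), (26, 7, 33), (30, 8, 34), (34, 6, 44), (38, 6, 42), (42, 8, 39), (46, 7, 38), (50, 6, 34), (54, 4, 5), (58, 0, 3), (62, -2, 2)]
top0 (6, 16) [(-62, 0, 1), (-58, 5, 7), (-54, 11, 43), (-50, 42, 44), (-46, 27, 40), (58, 0, 2), (62, 0, 1)]
side0 (-4, 4) [(-62, 1, 6), (-58, 6, 39), (-54, 24, 43), (-50, 41, 45), (-46, 41, 45), (-42, 38,
[... 1846 characters left out ...]
, 20, 41), (-18, 26, 43), (-14, 21, 41), (-10, 22, 43), (-6, 23, 42), (-2, 21, 42), (2, 24, 42), (6, 20, 42), (10, 21, 42), (14, 19, 40), (18, 22, 41), (22, 23, 43), (26, 20, 42), (30, 16, 43), (34, 22, 44), (38, 18, 41), (42, 22, 41), (46, 19, 43), (50, 6, 41), (54, 4, 5), (58, -1, 0), (62, 0, 2)]
side1 (6, 16) [(-62, 0, 4), (-58, 5, 7), (-54, 23, 42), (-50, 42, 42), (-46, 40, 42), (-42, 39, 43), (-38, 36, 43), (-34, 35, 42), (-30, 33, 41), (-26, 35, 40), (-22, 39, 41), (-18, 36, 42), (-14, 35, 39), (-10, 33, 40), (-6, 30, 41), (-2, 30, 37), (2, 34, 39), (6, 30, 37), (10, 32, 38), (14, 29, 31), (18, 30, 34), (22, 27, 27), (26, 31, 33), (30, 31, 33), (34, 28, 32), (38, 27, 31), (42, 29, 33)]
```

The stand does have end walls: inner edge about 47.5 mm from its centre, 42 mm high. I'm dipping the corner in and sweeping the tool away from the robot to pivot the tray.

Request:
move_arm([
  [0,0,0.5],
  [-0.2,0,1.1],
  [-0.6,0,1.1],
  [-1.2,0,0.9],
  [-1.8,0,0.7],
  [-2.4,0,0.5],
  [-3,0,0.3],
  [-3.6,0,0.1],
  [-4.2,0,0],
  [-4.8,0,-0.1],
  [-5.4,0,-0.2],
  [-5.9,0,-0.3],
  [-5.9,0,-0.3],
], twist=[0,0,0,0,0,0,0,0,0,0,0,0,0], force=3)

```text
clock: 8.8
position: [0.5085, 0.2172, 0.156]
eef_rot: [-0.065, 0.998, -0.0, -0.0]
contact_force: [-0.4, -0.0, -0.4]
gripper_width: 0.0089
```

```bash
cat > ang.py <<'E'
from h import *
import sys
from scipy.optimize import least_squares
np.set_printoptions(precision=4,suppress=True)
def ang(hx,hz,yl,yh,zmin,guess,save=None,xm=.13):
    """fit rectangle (half sizes) to held thing's face points seen from side, about the grasp point; returns centre, cw angle"""
    A=[]
    for n in ["side"]:
        p,d,K,W=cam(n)
        if save: cv2.imwrite(f"pics/{save}.png",p[:,:,::-1])
        s=r.state(); Rm=R.from_quat(s["eef_rot"]).as_matrix(); g=np.array(s["position"])-Rm[:,2]*r.hold_point_z
        X=pts(d,K,W)[d>0]; L=(X-g)@Rm*[-1,1,-1]
        A.append(L[(X[:,2]>zmin)&(L[:,1]>yl)&(L[:,1]<yh)&(abs(L[:,0])<xm)&(L[:,2]<.05)&(L[:,2]>-.16)&((abs(L[:,0])>.016)|(L[:,2]<-.024))])
    Q=np.vstack(A)
    def f(p):
        c,s_=np.cos(p[2]),np.sin(p[2]); v=Q[:,[0,2]]-p[:2]
        a=np.stack([v[:,0]*c-v[:,1]*s_, v[:,0]*s_+v[:,1]*c],1)  # into body axes (body turned cw by p2)
        q=abs(a)-[hx,hz]
        out=np.maximum(q,0).sum(1)
        ext=[np.percentile(a[:,0],99)-hx, np.percentile(a[:,0],1)+hx, np.percentile(a[:,1],1)+hz]
        return np.r_[out/.001/np.sqrt(len(Q))*5, np.array(ext)/.001]
    b=min((least_squares(f,[guess[0],guess[1],t],loss="soft_l1") for t in np.deg2rad([0,10,20,30,40])),key=lambda s:s.cost)
    print("n",len(Q),"centre rel grasp mm",b.x[:2]*1000,"cw deg",np.rad2deg(b.x[2]),"cost",b.cost,"y pct",np.percentile(Q[:,1],[10,50,90])*1000)
    return b.x
if __name__=="__main__":
    s=r.state(); print(s["position"],s["contact_force"],s["gripper_width"])
    ang(.046,.065,-.012,.004,.048,(.02,-.06))
E
python3 ang.py
```

```text
[0.5085 0.2172 0.156 ] [-0.367  -0.0382 -0.404 ] 0.008935634151419685
n 1506 centre rel grasp mm [ -0.7387 -58.4634] cw deg 33.67990279838763 cost 0.44084264187308997 y pct [-6.0857 -4.7185 -2.8345]
```

The tray now hangs at 33.7°, against the 31.5° wanted. I'm tightening the grip and lifting.

Request:
move_arm([
  [0,0,0],
  [0,0,0],
  [0,0,0],
  [0,0,-0.7],
  [0,0,-1.5],
  [0,0,-3],
  [0,0,-4.5],
  [0,0,-6],
  [0,0,-7.2],
  [0,0,-8],
  [0,0,-8],
], twist=[0,0,0,0.03,0.06,0.1,0.13,0.16,0.19,0.19,0.19], force=12)

```text
clock: 9.77
position: [0.5087, 0.2175, 0.2376]
eef_rot: [0.029, 1.0, 0.0, 0.001]
contact_force: [0.1, 0.2, -1.8]
gripper_width: 0.0093
```

```bash
cat > plan.py <<'E'
from ang import *
from casefit import caseR
O=np.array([.452,.0135,.0360]); YAW=-.0595; C=caseR(YAW)
def plan(x,ys,zs,yoff=0):
    s=r.state(); T=np.array(s["position"]); Rm=R.from_quat(s["eef_rot"]).as_matrix()
    rel=np.array([-x[0],yoff,-x[1]])   # centre rel grasp, in tool axes
    cen=T+Rm@(rel-[0,0,r.hold_point_z])
    print("centre world",cen,"in case",(cen-O)@C, "tool yaw err deg",np.rad2deg(np.arctan2(-Rm[0,1],Rm[1,1])-YAW))
    for z in zs:
        tgt=O+C@np.array([0,ys,z]); print(z,"delta cm (tool axes)",Rm.T@(tgt-cen)*100,"world tcp",T+tgt-cen)
if __name__=="__main__":
    x=ang(.046,.065,-.012,.004,.05,(.0,-.06)); plan(x,-.038,[.165,.15,.135,.12,.09,.065])
E
python3 plan.py
```

```text
n 2130 centre rel grasp mm [ -0.4023 -57.5237] cw deg 32.870196172965 cost 0.2226176035120404 y pct [-6.408  -4.9161 -2.9724]
centre world [0.5077 0.2173 0.1976] in case [-0.0473  0.2067  0.1606] tool yaw err deg 0.04160044187401481
0.165 delta cm (tool axes) [ -4.2521 -24.4774   2.094 ] world tcp [ 0.5362 -0.0296  0.2155]
0.15 delta cm (tool axes) [ -3.4686 -24.4768   3.3731] world tcp [ 0.5284 -0.0291  0.2027]
0.135 delta cm (tool axes) [ -2.6851 -24.4762   4.6522] world tcp [ 0.5206 -0.0287  0.1899]
0.12 delta cm (tool axes) [ -1.9016 -24.4757   5.9313] world tcp [ 0.5127 -0.0282  0.1771]
0.09 delta cm (tool axes) [ -0.3346 -24.4745   8.4895] world tcp [ 0.4971 -0.0273  0.1516]
0.065 delta cm (tool axes) [  0.9713 -24.4735  10.6214] world tcp [ 0.4841 -0.0265  0.1302]
```

Request:
move_arm([
  [-0.5,-1,0],
  [-1,-3,0],
  [-2,-6,0],
  [-3,-9,0],
  [-4,-12,0.5],
  [-4.3,-15,1],
  [-4.3,-18,1.5],
  [-4.3,-20.5,2],
  [-4.3,-22.5,2.1],
  [-4.3,-23.8,2.1],
  [-4.3,-24.5,2.1],
  [-4.3,-24.5,2.1],
  [-4.3,-24.5,2.1],
], twist=[0,0,0,0,0,0,0,0,0,0,0,0,0])

```text
clock: 10.9
position: [0.5368, -0.0296, 0.2154]
eef_rot: [0.03, 1.0, 0.0, -0.0]
contact_force: [0.3, 0.2, -1.2]
gripper_width: 0.009
```

```bash
sed -i 's/,(.0,-.06))/,(.0,-.06),save="ins")/' plan.py
python3 - <<'E'
import casefit, plan
from ang import *
x=ang(.046,.065,-.012,.004,.05,(.0,-.06),save="ins"); plan.plan(x,-.038,[.165,.15,.135,.12,.09,.065])
a=cv2.imread('pics/ins.png')[130:310,170:350];cv2.imwrite('pics/insc.png',cv2.resize(a,None,fx=3,fy=3,interpolation=cv2.INTER_CUBIC))
p,d,K,W=cam("wrist"); P=pts(d,K,W)[d>0]; cv2.imwrite("pics/w2.png",p[:,:,::-1])
print("wrist casefit",*casefit.fit(P[(P[:,1]>-.02)|(P[:,0]<.46)]))
E
```

```text
n 1986 centre rel grasp mm [-28.7889 -85.0066] cw deg 30.772366072907563 cost 681.6961463630109 y pct [-6.6795 -5.5033 -0.8059]
centre world [ 0.508  -0.0274  0.1491] in case [-0.0094 -0.0375  0.1269] tool yaw err deg 0.05834707363506724
0.165 delta cm (tool axes) [-2.7882 -0.052  -2.7548] world tcp [ 0.5645 -0.0313  0.243 ]
0.15 delta cm (tool axes) [-2.0047 -0.052  -1.4758] world tcp [ 0.5567 -0.0308  0.2302]
0.135 delta cm (tool axes) [-1.2211 -0.0519 -0.1967] world tcp [ 0.5489 -0.0304  0.2174]
0.12 delta cm (tool axes) [-0.4376 -0.0519  1.0824] world tcp [ 0.5411 -0.0299  0.2046]
0.09 delta cm (tool axes) [ 1.1295 -0.0519  3.6406] world tcp [ 0.5254 -0.029   0.179 ]
0.065 delta cm (tool axes) [ 2.4353 -0.0518  5.7724] world tcp [ 0.5124 -0.0282  0.1577]
wrist casefit [ 0.4543  0.0122 -0.0613  0.0363] 0.00026975834043169167 20799 0.003227133542023922
```

View pics/insc.png

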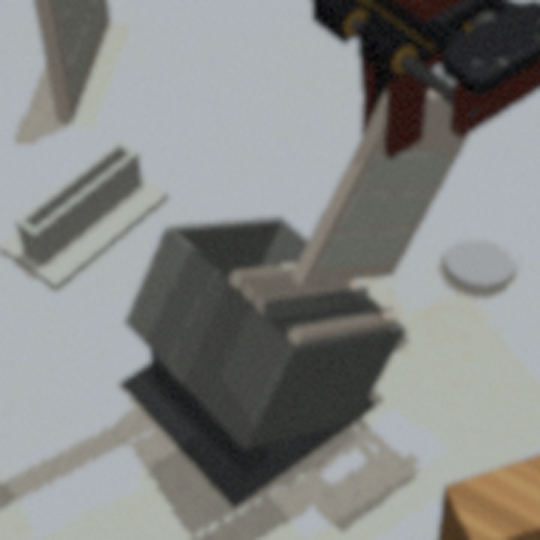

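The crop shows the tray hanging parallel to and above the empty slot (mouth at about px (330,310)). The wrist-camera fit agrees with the case pose to about 2 mm. I'm entering along the slot axis.

Request:
move_arm([
  [0.1,-0.1,0],
  [0.4,-0.1,0.5],
  [0.7,-0.1,1],
  [1,-0.1,1.5],
  [1.3,-0.1,2],
  [1.6,-0.1,2.5],
  [1.9,-0.1,3],
  [2.2,-0.1,3.4],
  [2.4,-0.1,3.8],
  [2.4,-0.1,3.8],
], twist=[0,0,0,0,0,0,0,0,0,0], force=6)

```text
clock: 11.83
position: [0.5116, -0.0283, 0.1766]
eef_rot: [0.029, 1.0, 0.0, -0.001]
contact_force: [-0.7, 0.4, -0.4]
gripper_width: 0.0088
```

Run:
```python
import plan
from h import *
p,d,K,W=cam("side"); cv2.imwrite("pics/ins2.png",cv2.resize(p[130:310,170:350,::-1],None,fx=3,fy=3))
from ang import *
O=np.array([.4515,.0123,.036]); C=plan.C
L=(pts(d,K,W)[d>0]-O)@C*1000
Q=L[(L[:,1]<-30)&(L[:,1]>-46)&(L[:,2]>78)&(abs(L[:,0])<80)]
s=r.state();g=(np.array(s["position"])+[0,0,r.hold_point_z]-O)@C*1000; print("grasp in case",g)
for z in range(78,170,8):
    q=Q[(Q[:,2]>=z)&(Q[:,2]<z+8)]
    if len(q)>5: print(z,len(q),"x",np.percentile(q[:,0],[1,99]),"y",np.percentile(q[:,1],[5,50,95]))
```

```text
grasp in case [-29.7204 -37.0226 169.1738]
78 123 x [-48.1297  43.2177] y [-43.548  -42.2531 -35.8288]
86 121 x [-47.4827  42.4041] y [-43.1431 -42.0651 -36.6242]
94 118 x [-47.0225  43.3974] y [-43.2735 -42.1188 -37.1232]
102 122 x [-46.0961  43.1279] y [-43.5049 -42.2661 -37.2042]
110 129 x [-46.9322  44.4541] y [-43.5359 -42.2433 -36.8166]
118 119 x [-45.9993  43.633 ] y [-43.4965 -42.3098 -37.231 ]
126 121 x [-45.3593  46.3642] y [-43.0955 -42.1975 -37.333 ]
134 131 x [-46.6151  42.5016] y [-43.3442 -42.3361 -36.7893]
142 93 x [-44.9748  34.4609] y [-43.3364 -42.0373 -36.4615]
150 64 x [-45.7365  21.3602] y [-43.476  -41.8284 -34.1139]
158 57 x [-44.4022  17.3269] y [-44.3649 -41.6032 -33.3843]
166 49 x [-48.5984  10.3626] y [-44.4948 -39.4769 -31.1782]
```

View pics/ins2.png

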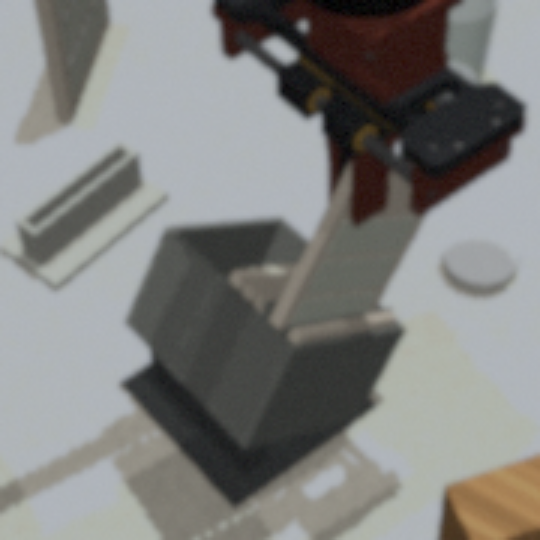

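Tray is in the slot mouth, centred in y, with no contact force. I'm pushing on to the floor.

Request:
move_arm([
  [0.2,0,0.4],
  [0.5,0,0.9],
  [0.8,0,1.4],
  [1.1,0,1.9],
  [1.4,0,2.4],
  [1.7,0,2.9],
  [2,0,3.4],
  [2.3,0,3.9],
  [2.6,0,4.4],
  [2.9,0,4.8],
  [2.9,0,4.8],
  [2.9,0,4.8],
], twist=[0,0,0,0,0,0,0,0,0,0,0,0], force=6)

```text
clock: 12.88
position: [0.4832, -0.0267, 0.129]
eef_rot: [0.029, 1.0, 0.0, -0.0]
contact_force: [0.5, -1.3, -1.9]
gripper_width: 0.0092
```

```bash
cat > incase.py <<'E'
import plan
from ang import *
import sys
# print thing's outline in case frame from the side view: y range, z slices
def slices(y0,y1,zs,dz=8,O=(.4515,.0123,.036),save=None):
    p,d,K,W=cam("side")
    if save: cv2.imwrite(f"pics/{save}.png",cv2.resize(p[100:310,170:400,::-1],None,fx=2.5,fy=2.5))
    L=(pts(d,K,W)[d>0]-np.array(O))@plan.C*1000
    Q=L[(L[:,1]<y1)&(L[:,1]>y0)&(L[:,2]>78)&(abs(L[:,0])<80)]
    s=r.state();print(s["position"],s["contact_force"],"grasp in case",(np.array(s["position"])+[0,0,r.hold_point_z]-np.array(O))@plan.C*1000)
    for z in zs:
        q=Q[(Q[:,2]>=z)&(Q[:,2]<z+dz)]
        if len(q)>5: print(z,len(q),"x",np.percentile(q[:,0],[1,99]),"y",np.percentile(q[:,1],[5,50,95]),"zmax",q[:,2].max())
if __name__=="__main__": slices(-46,-30,range(78,150,8))
E
python3 incase.py
```

```text
[ 0.4832 -0.0267  0.129 ] [ 0.5642  0.2402 -1.5652] grasp in case [-29.3997 -37.0463 112.9682]
78 99 x [-46.3268  27.6774] y [-43.4921 -42.364  -36.2386] zmax 85.95858515317374
86 71 x [-46.9517  20.1873] y [-43.6999 -42.2385 -36.1481] zmax 93.9596898782508
94 49 x [-47.2209  15.2116] y [-43.9479 -41.6139 -34.7997] zmax 101.95634177520806
102 39 x [-46.5897   7.6552] y [-44.5309 -41.4843 -33.72  ] zmax 109.81436375736949
110 29 x [-47.5219 -16.1265] y [-44.3679 -38.0188 -32.0794] zmax 117.74556553317743
118 20 x [-52.3063 -44.6282] y [-44.3819 -33.88   -30.8484] zmax 124.77934213849126
```

Grasp height (113 mm above the floor) puts the tray's centre at about 65 mm, which is home. I'm releasing it and lifting away.

Request:
move_arm([
  [0,0,0],
  [0,0,0],
  [0,0,0],
  [0,0,0],
  [0,0,0],
  [0,0,-1],
  [0,0,-3],
  [0,0,-6],
  [0,0,-10],
  [0,0,-14],
  [0,0,-14],
], twist=[0,0,0,0,0,0,0,0,0,0,0], fingers=-1)

```text
clock: 13.85
position: [0.4878, -0.0276, 0.2773]
eef_rot: [0.029, 1.0, -0.001, 0.006]
contact_force: [1.1, -0.3, 0.8]
gripper_width: 0.0789
```

Run:
```python
import incase
from h import *
incase.slices(-46,-30,range(78,150,8),save="home1")
p,d,K,W=cam("top"); L=(pts(d,K,W)[d>0]-np.array([.4527,.0145,.036]))@incase.plan.C*1000
q=L[(abs(L[:,1]+38)<7)&(L[:,2]>110)&(abs(L[:,0])<60)]; print("top view: tray top z pct",np.percentile(q[:,2],[5,25,50,75,95]),"x",np.percentile(q[:,0],[1,99]),"y",np.median(q[:,1]))
Q=q[q[:,2]>120]; print("slope z vs x",np.polyfit(Q[:,0],Q[:,2],1))
```

```text
[ 0.4865 -0.0274  0.2741] [-0.3156 -0.4263  0.1998] grasp in case [-102.3933  -37.5692  238.3895]
78 119 x [-46.2366  44.6802] y [-43.8289 -42.5164 -37.0163] zmax 85.85032724153612
86 125 x [-45.7864  45.9353] y [-43.5059 -42.2272 -37.5909] zmax 93.931244709413
94 116 x [-46.3895  44.0438] y [-43.3386 -42.1364 -36.8699] zmax 101.98442974887621
102 125 x [-46.38    43.3114] y [-43.1208 -42.061  -36.8071] zmax 109.98353357074865
110 118 x [-45.8815  43.9397] y [-43.6121 -42.1347 -36.6737] zmax 117.9139259147861
118 130 x [-47.0001  44.7226] y [-43.4033 -42.1709 -37.2074] zmax 125.90688114512322
126 145 x [-45.6852  45.2845] y [-42.8959 -40.154  -34.43  ] zmax 131.25852361586007
top view: tray top z pct [111.3704 115.932  120.454  126.0582 129.576 ] x [-47.552  -42.3612] y -37.199288375464775
slope z vs x [  0.7957 161.3671]
```

View pics/home1.png

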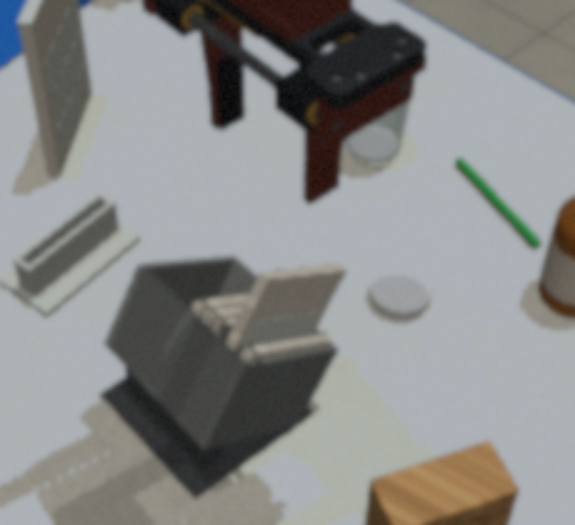

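The crop shows the tray standing in the narrow slot. The slices give its top at 130 mm, x ±46 and y -38, so it is home. (7 pictures viewed so far.) Next is the block: I'm going above its near end.

Request:
move_arm([
  [2.7,-16.8,0],
  [2.7,-16.8,0],
  [2.7,-16.8,0],
  [2.7,-16.8,3],
  [2.7,-16.8,7.4],
  [2.7,-16.8,7.4],
  [2.7,-16.8,7.4],
  [2.7,-16.8,7.4],
  [2.7,-16.8,7.4],
], twist=[0.34,0.34,0.34,0.34,0.34,0.34,0.34,0.34,0.34])

```text
clock: 14.7
position: [0.449, -0.1925, 0.1984]
eef_rot: [0.197, 0.98, 0.0, 0.003]
contact_force: [-0.0, -0.3, -0.0]
gripper_width: 0.0876
```

Run:
```python
from h import *
np.set_printoptions(precision=4,suppress=True)
s=r.state(); Rm=R.from_quat(s["eef_rot"]).as_matrix()
p,d,K,W=cam("wrist"); cv2.imwrite("pics/w3.png",p[:,:,::-1]); P=pts(d,K,W)[d>0]
Q=P[(abs(P[:,0]-.474)<.09)&(abs(P[:,1]+.204)<.07)&(P[:,2]>.108)&(P[:,2]<.122)]
L=(Q-s["position"])@Rm*1000
print(s["position"],s["gripper_width"],Rm[:,1]); print(len(Q),"tool x",np.percentile(L[:,0],[.5,99.5]),"tool y",np.percentile(L[:,1],[.5,99.5]),"z",np.median(Q[:,2]))
print(cv2.minAreaRect(L[:,:2].astype(np.float32)))
```

```text
[ 0.449  -0.1925  0.1984] 0.08762034983353251 [0.3864 0.9223 0.0015]
7148 tool x [-71.111   16.7393] tool y [-21.9192  19.5216] z 0.11533709329411809
((-27.719314575195312, -1.2168121337890625), (89.52520751953125, 41.98585510253906), 0.08247898519039154)
```

Request:
move_arm([
  [0,-0.1,4],
  [0,-0.1,8],
  [0,-0.1,10.5],
  [0,-0.1,11.5],
  [0,-0.1,11.5],
  [0,-0.1,11.5],
], twist=[0,0,0,0,0,0])

```text
clock: 15.25
position: [0.4508, -0.1938, 0.0849]
eef_rot: [0.196, 0.981, -0.0, 0.004]
contact_force: [-0.2, -0.1, -0.1]
gripper_width: 0.0874
```

Request:
move_arm([
  [0,0,0],
  [0,0,0],
  [0,0,0],
  [0,0,0],
  [0,0,0],
  [0,0,0],
  [0,0,0],
  [0,0,0],
  [0,0,0],
  [0,0,0],
], twist=[0,0,0,0,0,0,0,0,0,0], fingers=1, force=20)

```text
clock: 16.08
position: [0.4508, -0.1938, 0.085]
eef_rot: [0.196, 0.981, -0.0, 0.004]
contact_force: [-1.2, 0.4, 2.5]
gripper_width: 0.0417
```

Block gripped. I'm lifting it clear of the tall tray, then carrying it to the robot side of the stand to pivot it against the stand's end wall.

Request:
move_arm([
  [0,0,-1],
  [0,0,-4],
  [0,0,-8],
  [0,0,-12],
  [0,0,-16],
  [0,0,-19],
  [2,2.5,-19],
  [4.5,6,-19],
  [7.5,10,-19],
  [10,13.5,-19],
  [13,17,-19],
  [15.5,20.5,-19],
  [18,24,-19],
  [20.5,27,-19],
  [22.5,29.5,-19],
  [24,31.5,-19],
  [24,31.5,-19],
  [24,31.5,-19],
], twist=[0,0,0,0,0,0,-0.05,-0.1,-0.16,-0.22,-0.28,-0.34,-0.4,-0.46,-0.52,-0.52,-0.52,-0.52])

```text
clock: 17.58
position: [0.3484, 0.1908, 0.2739]
eef_rot: [-0.064, 0.998, -0.001, 0.004]
contact_force: [0.4, -0.1, -1.3]
gripper_width: 0.042
```

Request:
move_arm([
  [0,0,0],
  [0,0,0],
  [0,0,0],
  [0,0,0],
  [0,0,0],
  [0,0,0],
], twist=[0,0,0,0,0,0], force=3)

```text
clock: 18.08
position: [0.3487, 0.1902, 0.2739]
eef_rot: [-0.064, 0.998, -0.001, 0.003]
contact_force: [-0.9, 0.5, -0.7]
gripper_width: 0.0417
```

Run:
```python
from ang import *
s=r.state(); print(s["position"],s["contact_force"],s["gripper_width"])
ang(.0445,.0575,-.03,-.015,.06,(.02,-.05),save="blk")
```

```text
[0.3487 0.1902 0.2739] [-0.9189  0.5007 -0.6977] 0.041713232649448345
n 2186 centre rel grasp mm [ 21.7721 -45.2417] cw deg -1.6275476979328924 cost 0.40432678451456705 y pct [-22.4851 -21.2911 -19.9551]
```

Friction held the block at 0°, so I'll pivot it on the stand. I'm descending beside the stand's near end wall.

Request:
move_arm([
  [0.4,0.3,0],
  [0.8,0.6,1],
  [0.8,0.6,4],
  [0.8,0.6,7],
  [0.8,0.6,10],
  [0.8,0.6,13],
  [0.8,0.6,15],
  [0.8,0.6,15.8],
  [0.8,0.6,15.8],
  [0.8,0.6,15.8],
], twist=[0,0,0,0,0,0,0,0,0,0], force=10)

```text
clock: 18.97
position: [0.3412, 0.1952, 0.1161]
eef_rot: [-0.064, 0.998, -0.001, 0.003]
contact_force: [0.1, 0.9, -0.9]
gripper_width: 0.0421
```

Request:
move_arm([
  [0,0,0],
  [0,0,0],
  [-0.5,0,0],
  [-1.1,0,-0.3],
  [-1.8,0,-0.7],
  [-2.4,0,-1],
  [-3.1,0,-1.4],
  [-3.6,0,-1.5],
  [-4.1,0,-1.7],
  [-4.6,0,-1.8],
  [-5,0,-2],
  [-5.4,0,-2],
  [-5.8,0,-2.1],
  [-6.2,0,-2.2],
  [-6.5,0,-2.2],
  [-6.5,0,-2.2],
], twist=[0,0,0,0,0,0,0,0,0,0,0,0,0,0,0,0], force=3)

```text
clock: 20.3
position: [0.4065, 0.2036, 0.1387]
eef_rot: [-0.064, 0.998, -0.001, 0.004]
contact_force: [0.3, 0.1, -1.1]
gripper_width: 0.0417
```

Run:
```python
from ang import *
s=r.state(); print(s["position"],s["contact_force"],s["gripper_width"])
ang(.0445,.0575,-.03,-.015,.02,(.0,-.05),save="blk2")
a=cv2.imread('pics/blk2.png')[90:270,120:300];cv2.imwrite('pics/blk2c.png',cv2.resize(a,None,fx=3,fy=3,interpolation=cv2.INTER_CUBIC))
```

```text
[0.4065 0.2036 0.1387] [ 0.3031  0.0889 -1.0833] 0.04167510154192091
n 1497 centre rel grasp mm [ -5.5873 -51.9804] cw deg 32.362044715223625 cost 0.3233240093405001 y pct [-22.2767 -21.0293 -19.3359]
```

View pics/blk2c.png

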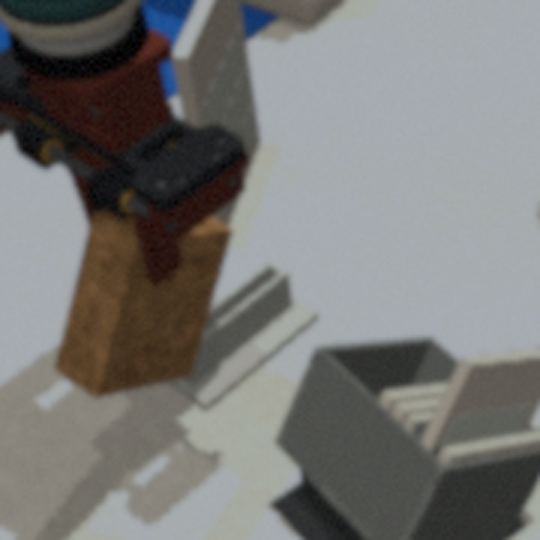

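The block hangs at 32.4°. I'm tightening, lifting and turning it to the case's yaw.

Request:
move_arm([
  [0,0,0],
  [0,0,0],
  [0,0,0],
  [0.3,0,-0.5],
  [0.5,0,-1.5],
  [0.5,0,-3],
  [0.5,0,-5],
  [0.5,0,-7],
  [0.5,0,-9],
  [0.5,0,-11],
  [0.5,0,-12],
  [0.5,0,-12],
], twist=[0,0,0,0,0,0.04,0.08,0.12,0.16,0.19,0.19,0.19], force=12)

```text
clock: 21.35
position: [0.4014, 0.2037, 0.2609]
eef_rot: [0.031, 1.0, -0.0, 0.006]
contact_force: [0.3, -0.0, -0.6]
gripper_width: 0.0421
```

Run:
```python
import plan
from ang import *
x=ang(.0445,.0575,-.03,-.015,.06,(.0,-.05))
# side view is biased ~-2.5 mm in x against wrist; same camera's case fit used for consistency
plan.O=np.array([.4515,.0123,.036])
plan.plan(x,.0343,[.17,.15,.13,.11,.08,.0575])
```

```text
n 2244 centre rel grasp mm [ -5.0586 -50.2737] cw deg 29.862146947091762 cost 0.31900677416861534 y pct [-22.4664 -21.119  -19.4063]
centre world [0.3958 0.2037 0.2277] in case [-0.1572  0.1877  0.1285] tool yaw err deg -0.09939683793208712
0.17 delta cm (tool axes) [-15.5571 -15.311    4.8357] world tcp [0.547  0.041  0.2126]
0.15 delta cm (tool axes) [-14.4957 -15.3117   6.5309] world tcp [0.5365 0.0416 0.1955]
0.13 delta cm (tool axes) [-13.4343 -15.3124   8.226 ] world tcp [0.5261 0.0422 0.1785]
0.11 delta cm (tool axes) [-12.3729 -15.3131   9.9212] world tcp [0.5157 0.0429 0.1614]
0.08 delta cm (tool axes) [-10.7809 -15.3142  12.4639] world tcp [0.5    0.0438 0.1358]
0.0575 delta cm (tool axes) [ -9.5868 -15.315   14.3709] world tcp [0.4883 0.0445 0.1166]
```

Request:
move_arm([
  [-1,-1,0],
  [-2.5,-2.5,0],
  [-5,-5,0],
  [-7.5,-7.5,0],
  [-10,-10,0],
  [-12.5,-12.5,0],
  [-14.5,-14.3,1],
  [-15.6,-15.3,2.5],
  [-15.6,-15.3,4],
  [-15.6,-15.3,4.8],
  [-15.6,-15.3,4.8],
  [-15.6,-15.3,4.8],
], twist=[0,0,0,0,0,0,0,0,0,0,0,0])

```text
clock: 22.4
position: [0.546, 0.0415, 0.2118]
eef_rot: [0.03, 1.0, -0.0, 0.003]
contact_force: [0.1, 0.0, -0.8]
gripper_width: 0.0417
```

Run:
```python
import plan
from ang import *
x=ang(.0445,.0575,-.03,-.015,.145,(.0,-.05),save="blk3")
plan.O=np.array([.4515,.0123,.036])
plan.plan((-.0051,-.0503),.0343,[.17,.15,.13,.11,.08,.0575])
a=cv2.imread('pics/blk3.png')[110:290,190:370];cv2.imwrite('pics/blk3c.png',cv2.resize(a,None,fx=3,fy=3,interpolation=cv2.INTER_CUBIC))
```

```text
n 1329 centre rel grasp mm [ -5.4276 -50.0964] cw deg 31.110256268738315 cost 0.91749231823961 y pct [-22.6188 -21.5238 -19.5834]
centre world [0.542  0.0418 0.1811] in case [-0.0003  0.0349  0.17  ] tool yaw err deg -0.04799791070005975
0.17 delta cm (tool axes) [-0.0285 -0.0554  0.0149] world tcp [0.547  0.041  0.2126]
0.15 delta cm (tool axes) [ 1.0312 -0.0553  1.7111] world tcp [0.5366 0.0416 0.1955]
0.13 delta cm (tool axes) [ 2.0908 -0.0552  3.4073] world tcp [0.5262 0.0422 0.1785]
0.11 delta cm (tool axes) [ 3.1505 -0.0551  5.1035] world tcp [0.5157 0.0428 0.1614]
0.08 delta cm (tool axes) [ 4.74   -0.055   7.6479] world tcp [0.5001 0.0438 0.1359]
0.0575 delta cm (tool axes) [ 5.9321 -0.0548  9.5561] world tcp [0.4883 0.0445 0.1167]
```

View pics/blk3c.png

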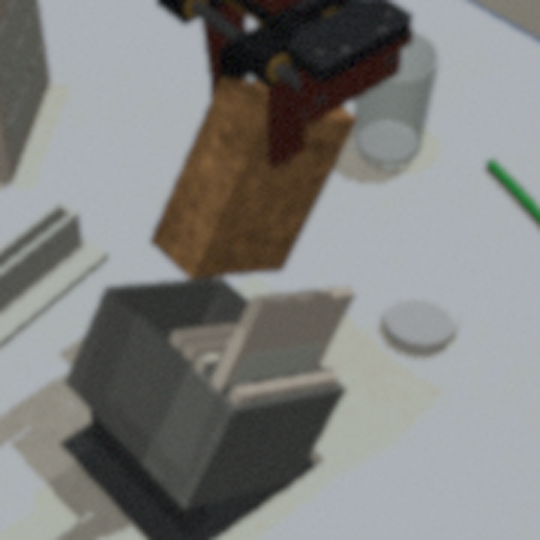

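The crop shows the block parallel to the case above the wide gap. The residuals are about 0.5 mm, so I'm entering.

Request:
move_arm([
  [0.3,-0.05,0.5],
  [0.7,-0.05,1.1],
  [1.1,-0.05,1.8],
  [1.5,-0.05,2.4],
  [1.9,-0.05,3.1],
  [2.3,-0.05,3.7],
  [2.7,-0.05,4.4],
  [3,-0.05,4.8],
  [3.2,-0.05,5.1],
  [3.2,-0.05,5.1],
], twist=[0,0,0,0,0,0,0,0,0,0], force=6)

```text
clock: 23.28
position: [0.5142, 0.043, 0.1607]
eef_rot: [0.03, 1.0, -0.0, 0.003]
contact_force: [-0.5, 0.9, -1.1]
gripper_width: 0.0422
```

Run:
```python
import incase
incase.slices(8,58,range(78,165,12),12,save="blk4")
```

```text
[0.5149 0.0429 0.1612] [ 0.2548 -0.0496 -1.166 ] grasp in case [-22.7227  34.3665 154.806 ]
78 224 x [-45.5506  22.4972] y [11.7161 13.7009 48.6554] zmax 89.90145940872915
90 257 x [-45.8452  42.5357] y [11.6444 13.6003 48.8081] zmax 101.97775464234094
102 254 x [-45.6898  41.2989] y [11.494  13.5239 48.3359] zmax 113.91371594737326
114 274 x [-46.1259  40.6851] y [11.7641 13.7121 48.7729] zmax 125.96991568336252
126 237 x [-45.8658  41.6419] y [11.6523 13.8609 47.824 ] zmax 137.95944610354437
138 212 x [-45.967   40.8974] y [11.7447 15.4707 49.3442] zmax 149.89375425169493
150 211 x [-45.6547  43.4961] y [11.9347 24.4958 51.9258] zmax 161.98568263728978
162 79 x [-49.6938  36.2532] y [10.3768 47.3339 56.5444] zmax 173.58493016428093
```

View pics/blk4.png

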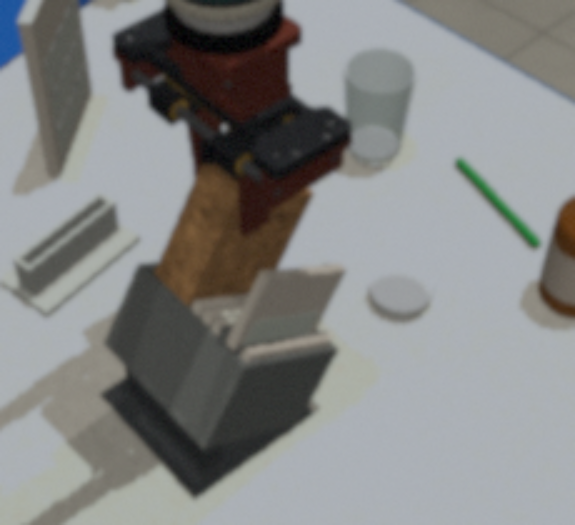

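Request:
move_arm([
  [0.3,0,0.5],
  [0.6,0,1],
  [0.9,0,1.5],
  [1.2,0,2],
  [1.5,0,2.5],
  [1.8,0,3],
  [2.1,0,3.5],
  [2.4,0,4],
  [2.6,0,4.3],
  [2.6,0,4.3],
  [2.6,0,4.3],
], twist=[0,0,0,0,0,0,0,0,0,0,0])

```text
clock: 24.25
position: [0.4893, 0.0445, 0.1179]
eef_rot: [0.03, 1.0, -0.0, 0.004]
contact_force: [-0.1, -0.2, -1.4]
gripper_width: 0.0416
```

Run:
```python
import incase
incase.slices(8,58,range(78,150,12),12)
```

```text
[0.4893 0.0445 0.1179] [ 0.3585 -0.2242 -0.3464] grasp in case [-22.0207  34.3606 104.4798]
78 181 x [-44.5409  22.9649] y [12.0385 17.9147 49.2215] zmax 89.88806365359582
90 178 x [-45.8058  42.9773] y [11.7629 17.8216 49.701 ] zmax 101.98743751091672
102 147 x [-45.1907  43.7969] y [11.6003 27.3282 52.1364] zmax 113.86839459214868
114 45 x [-50.285    5.3953] y [ 9.6776 47.5802 55.6735] zmax 125.4938600126381
126 19 x [-55.7517 -34.8426] y [53.3491 54.9735 57.4937] zmax 137.72935344894142
138 33 x [-63.9616 -35.1849] y [54.8489 56.0129 57.5187] zmax 149.86696727200842
```

The block's centre is at about 58 mm (home is 57.5). I'm releasing it and lifting away.

Request:
move_arm([
  [0,0,0],
  [0,0,0],
  [0,0,0],
  [0,0,0],
  [0,0,0],
  [0,0,0],
  [0,0,-1],
  [0,0,-3],
  [0,0,-6],
  [0,0,-10],
  [0,0,-14],
  [0,0,-14],
], twist=[0,0,0,0,0,0,0,0,0,0,0,0], fingers=-1)

```text
clock: 25.3
position: [0.4928, 0.0444, 0.2662]
eef_rot: [0.03, 0.999, -0.001, 0.011]
contact_force: [2.1, -0.2, 0.3]
gripper_width: 0.088
```

Run:
```python
import incase
from h import *
incase.slices(8,58,range(78,150,10),10,save="home2")
incase.slices(-46,-30,range(78,150,12),12)
for n,O in [("side",(.4515,.0123,.036)),("wrist",(.4543,.0122,.036))]:
    p,d,K,W=cam(n); L=(pts(d,K,W)[d>0]-np.array(O))@incase.plan.C*1000
    for nm,y,h in [("block",34.3,18),("tray",-38,3)]:
        q=L[(abs(L[:,1]-y)<h)&(L[:,2]>105)&(L[:,2]<150)&(abs(L[:,0])<38)]; print(n,nm,"top z",np.percentile(q[:,2],[10,50,90]) if len(q) else None, "slope",np.polyfit(q[:,0],q[:,2],1) if len(q)>10 else None)
for t in ["beaker_mid","bottle_mid","dish_a_mid"]:
    print(t,[(np.round(x["centre"],3).tolist(),round(x["confidence"],2)) for x in r.find_in("side",t)])
```

```text
[0.4914 0.0445 0.263 ] [ 0.3381 -1.241  -1.1447] grasp in case [-96.0523  34.5069 229.3272]
78 179 x [-41.6493  21.8712] y [11.8144 13.9044 49.4752] zmax 87.97452504124342
88 203 x [-41.6668  44.6958] y [11.8694 13.5135 47.5118] zmax 97.98600658514121
98 220 x [-41.8456  46.6081] y [11.7296 13.6852 48.8082] zmax 107.99433161482571
108 527 x [-41.0853  46.0739] y [12.5384 29.0721 50.823 ] zmax 115.94912203794951
[0.4895 0.0446 0.2604] [ 0.0544 -0.382  -1.0041] grasp in case [-96.2801  34.4625 226.1311]
78 185 x [-46.5567  45.4642] y [-43.6772 -42.3786 -36.3725] zmax 89.973147616045
90 183 x [-46.3499  43.8868] y [-43.432  -41.9749 -37.0384] zmax 101.99034812782911
102 180 x [-47.041   43.8142] y [-43.0455 -41.9708 -37.2485] zmax 113.85300198122488
114 192 x [-45.835   43.8583] y [-43.0623 -42.0244 -37.531 ] zmax 125.94442062578992
126 147 x [-46.0168  44.527 ] y [-42.9365 -39.7028 -34.5336] zmax 130.65415642538318
side block top z [113.7446 114.4488 115.2073] slope [  0.0026 114.4213]
side tray top z [122.7768 129.2177 130.1253] slope [  0.0034 127.7917]
wrist block top z [114.7333 115.3452 115.9227] slope [  0.0023 115.3522]
wrist tray top z [129.758  130.3067 130.8997] slope [  0.0002 130.3216]
beaker_mid [([0.765, 0.127, 0.067], 0.84)]
bottle_mid [([0.749, -0.129, 0.085], 0.79)]
dish_a_mid [([0.649, -0.021, 0.012], 0.55), ([0.765, 0.122, 0.066], 0.53)]
```

View pics/home2.png

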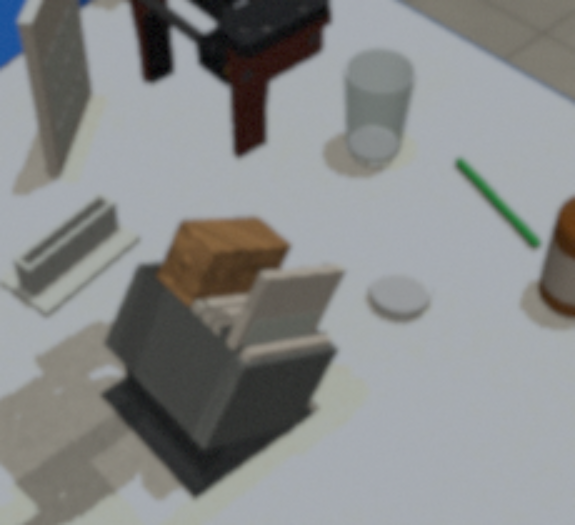

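```bash
python3 -c "
from station import r
s=r.state();print(s['clock'],s['position'],s['contact_force']);print(r.sign_off())"
```

```text
25.65 [0.48701689 0.04464166 0.25643778] [-0.59166188  0.77864942 -0.78857468]
the job is handed in; nothing more can be done
None
```

The tray is home in the narrow slot and the cork block is on the floor of the wide gap. I handed the job in at 25.7 s of the 67 s allowed.

The tool can't tilt, so I gripped each piece near an upper corner and swung it to about 31–33° against the stand's end wall with a 3 N grip. I then slid each one in along the slot and let go. The block went down in the grip, so it needed no separate push from above.

Last checks, in the case's frame:

| Check | Tray | Block |
|---|---|---|
| Top above the floor | 130.3 mm (home is 130) | 115.3 mm (home is 115) |
| Position along the slot | about -1 mm | about +2.5 mm |
| Position across the row | y about -38 mm | y about 34 mm |
| Tilt against the case | under 0.004 rad | under 0.004 rad |

- **Robot:** at hand-in it was clear of everything, and the force reading showed only noise.
- **Beaker and bottle:** the last finds put the beaker about 5 mm from its first place. The first side search confused the bottle with the beaker; against the bottle's own first reading it is within 3 mm.
- **Dishes:** the low dish was in place within about 6 mm. I didn't measure the taller dish again, but the arm never went near it.
- **Disagreement:** the cameras differed by 2–3 mm on the case's position, so I compared positions within a single camera.

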